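# Hand-pushed tracking shot on a camera slider

### The arm

A 7-joint arm with a two-finger parallel gripper is mounted at the origin on the work surface. World frame = base frame: x ahead of the robot, y to its left, z up, the work surface at z = 0. Lengths are in m, angles in rad, forces in N, time in s.
With the tool pointing down it reaches from about 0.4 to 0.85 m from the base axis. Payload 10.4 kg.
Tool frame: the origin (TCP) lies between the finger pads, 19 mm behind the fingertips; this is the grasp point; z points along the fingers, y is the line along which they close (so a half turn about z gives the same grasp; the last joint's range is limited). The gripper opens to 87 mm and grips with 3 to 60 N. Pads are 19 mm wide; open, the fingers measure 117 mm over their backs; the gripper's body (75 mm by 190 mm) begins 51 mm behind the grasp point.
Start: joints at [1.246, 0.332, -0.065, 1.46, 0.022, 1.35, -0.088], TCP at [0.186, -0.597, 0.241] pointing down, gripper open.
Joint ranges: [-2.6, 2.6], [-0.5, 2.12], [-1.47, 1.34], [0.16, 2.42], [-1.27, 4.41], [0.06, 2.06], [-2.6, 2.6]. Speed limits (rad/s): [2.22, 2.22, 2.79, 2.79, 3.14, 3.14, 3.14].

### API

Orientations are given as a rotation vector (axis times angle).
In Python, from station import status, imaging, manip gives the robot as it stands. The module is installed in compiled form; this text tells all that it offers.
- The arm moves only by the tool carry_out, never from a script. Its arguments are lists of equal length, an entry for each row: "fingers": the opening, from 0 (shut) to 1 (fully open); "slide": the shift along the world's x, y, z in m, a list of three; "spin": the turn about the world's z in degrees. In form: {"fingers": [fingers, ...], "slide": [[x, y, z], ...], "spin": [spin, ...]}. A call has 1 to 12 rows; each row shifts and turns the commanded pose from where the row before left it; what a row does not reach is not made up. A row lasts 1/12 s, in which the tool goes at most 41.7 mm and 7.16 degrees, less where a joint would pass 70% of its speed; a pose out of reach is approached as far as the arm can. A call is refused whole if a number of a shift passes 0.0417 or a number of a turn 7.16, either way. A call with a gripper value outside its range is refused whole. The fingers move at their own pace and stop on an object; the grip force is fixed at half the most. Time passes only in rows, so rows that do not move let the fingers close. It gives the time, the measured TCP pose, the force, the opening and the grip force at its end, in the units of the state.
- status.observe(): the state, without advancing time (a new reading comes with each control period).
- imaging.read_camera(name): name is "scene" or "top" or "wrist"; returns the picture (400x640x3 uint8, red, green, blue); there is no depth.
- imaging.camera_model(name): a dict with "K" (3x3 intrinsics, pixels), "position" and "rotation" of the camera in the world. Camera axes: x right, y up, looking along -z (the intrinsics and any distortion apply to the point x, -y, -z); pixel columns grow to the right and rows downward; lengths in m; the calibration is good to about 2 mm. A picture is of the moment at which its call begins: read the wrist's pose just before it. camera_model takes no time and is no camera call; for the wrist camera it gives the pose at the moment of the call.
- manip.sign_off(): hands the job in; it is judged then, once.
The state is a dict: "time": time; "joints": joint angles; "joint_vel": joint speeds; "joint_efforts": joint torques, N m; "eef_pos": TCP position; "ee_rot": TCP orientation; "force": force on the tool from outside, world axes, zero at the start; "moment": the same for the moment, N m; "finger_gap": finger opening in m; "gripper_force": force on a finger pad.
Only numpy, scipy, OpenCV 4.12 (cv2) and the standard library are available. Lean on these libraries where they do the work, as an engineer would, in place of code of your own. Each camera call takes 0.05 s, during which the arm holds its last target. There are 200 camera calls.

### The job

Make the tracking shot with the camera slider: take the carriage by its red push grip, draw it back to one end of the rails, set it gliding gently towards the other end and let go. For four seconds of that free glide ride along with the open gripper close round the grip, without touching the carriage, so that the picture is free of shake; then catch it by the grip before it reaches the bumpers, park it on the white mark at either end of the rails and let go. The carriage must never touch the bumpers, and the wooden car, the glue bottle and the glue gun stay as they are.

Things in the scene. Friction and masses are not known exactly. Their poses are not given: they have to be found in the camera images.
- slider: Camera slider, fixed: two steel rods 940 mm long, 80 mm apart, in black end blocks. Origin on the table under the middle; y runs along the rods, x across, z up. Rubber bumpers stop the carriage when its origin is at y = +0.36 or -0.36 m. On the dark bar between the rods a white parking mark lies at y = +0.31 and one at y = -0.31. The slider stands elsewhere and turned a little in each run.
- carriage: Carriage on ball bearings, free only to slide along the slider's y. Origin between the rods, 42 mm above the table, under the grip; axes as the slider's; its y in the slider's frame is its place on the rails (at rest between -0.2 and 0.2 at the start). Plate 110 mm square, top 26 mm above the origin; small grey camera on its +x side, 65 to 106 mm from the middle, up to 76 mm above the origin.
- handle_grip (a point): Point in the red push grip on the carriage, 108 mm above the carriage's origin (150 mm above the table). The grip is 30 mm wide (x), 40 mm long (y), 76 to 130 mm above the origin, on a thin post. Hold it across x with the fingers pointing down. Fingers open 75 mm or more, tool point here, pass beside it and above the camera. When riding along, keep the tool point within 20 mm of this point.
- rail_mid (a point): Middle of the slider, on the dark bar, 20 mm above the table. How the carriage glides: mass 0.9 kg nominal (0.6 to 1.45 with other cameras), viscous drag 0.12 N s/m, dry friction 0.004 N. Let go at 0.15 m/s it glides in 4 s about 0.43 m (light 0.36, heavy 0.49) and is then down to about 0.07 m/s (0.045 light, 0.095 heavy). The shot counts while it does more than 0.03 m/s.
- wood_car: Bystander, the thing filmed: wooden car with a blue cabin, 150 mm long, 71 mm wide, 62 mm high. Origin at its base. Leave it alone.
- glue_bottle: Bystander: upright white glue bottle with an orange cap, 52 mm in diameter, 120 mm high. Origin at its base. Leave it standing.
- glue_gun: Bystander: blue glue gun lying on its side, barrel 130 mm long, 36 mm high, grip 100 mm to one side. Origin under the middle of its barrel. Leave it lying.

How it is judged:
On the way, in this order (a step that is already met when the one before it is completed fails the run):
1. the carriage is held by the fingers near one end of the rails (more than 0.24 m from the middle) (contact force between the fingers and carriage above 1 N and (y of carriage in the frame of slider above 0.24 m or y of carriage in the frame of slider below -0.24 m)), for 0.1 s.
2. 4 s on end: the carriage glides freely (over 0.03 m/s) with the tool point within 20 mm of handle_grip and the robot not touching it (distance between the grasp point and handle_grip below 0.02 m and linear speed of carriage above 0.03 m/s and contact force between each of the fingers, the arm and carriage below 0.5 N), for 4 s.
3. the carriage is caught: gripped by the fingers and stopped (contact force between the fingers and carriage above 1 N and linear speed of carriage below 0.03 m/s), for 0.2 s.
At the end, for the whole second after the job is handed in: The carriage stands still, let go, with its origin within 15 mm of the white mark at either end (0.31 m from the slider's middle) ((y of carriage in the frame of slider between 0.295 and 0.325 m or y of carriage in the frame of slider between -0.325 and -0.295 m) and linear speed of carriage below 0.01 m/s); the robot touches nothing.
It fails at once if the carriage touches the bumpers at an end (beyond 0.355 m from the middle) (y of carriage in the frame of slider above 0.355 m or y of carriage in the frame of slider below -0.355 m).
It fails at once if the wooden car, the glue bottle or the glue gun is moved by more than 15 mm or tipped (distance of any of wood_car, glue_bottle, glue_gun from where it was at the start of the episode above 0.015 m or angle between any of wood_car, glue_bottle, glue_gun's own z axis and vertical above 0.3 rad).
It also fails if it takes over 50 s, if anything falls off the work surface, if the arm or the gripper's body presses on something with over 40 N, if the wrist force passes 120 N, or if a joint passes its speed limit or range.

## Working session

There is one attempt and no reset: what is moved stays moved. The work goes in short steps, Python scripts to look and compute and a tool call to move; the robot and the scene stay as the last step left them, time stands still between calls to the robot, and variables do not carry over. Pictures are saved under pics/ and viewed, at most 10 in all, crops included, and the job is handed in when it is done.

Besides the shell and the picture viewer there is one more tool, called after ">>>" by a JSON object that holds its "fn" and its "kwargs", one argument or row to a line. carry_out: Moves the arm, as the interface text tells. Its arguments: {"type":"object","properties":{"fingers":{"type":"array","items":{"type":"number"}},"slide":{"type":"array","items":{"type":"array","items":{"type":"number"}}},"spin":{"type":"array","items":{"type":"number"}}},"required":["fingers","slide","spin"]}

```bash
mkdir -p pics
cat > h.py <<'E'
from station import status, imaging, manip
import numpy as np, cv2
def shot(n,f=None):
    m=imaging.camera_model(n); im=imaging.read_camera(n)
    if f: cv2.imwrite('pics/'+f,im[:,:,::-1])
    return im,m
E
python3 - <<'E'
from h import *
s=status.observe(); print({k:np.round(v,3) for k,v in s.items()})
ims=[]
for n in ['top','scene']:
    im,m=shot(n,n+'1.png'); print(n,{k:(np.round(v,3).tolist() if not isinstance(v,str) else v) for k,v in m.items()})
E
```

```text
{'time': np.float64(0.0), 'joints': array([ 1.246,  0.333, -0.065,  1.461,  0.022,  1.35 , -0.088]), 'joint_vel': array([-0.001, -0.   , -0.002, -0.001,  0.   ,  0.001,  0.001]), 'joint_efforts': array([ 2.0000e-03, -6.2324e+01,  2.6000e-02, -3.8990e+01, -6.1000e-02,
        4.0000e-02,  0.0000e+00]), 'eef_pos': array([ 0.186, -0.596,  0.24 ]), 'ee_rot': array([-3.105, -0.472,  0.   ]), 'force': array([ 0.502, -0.05 ,  0.064]), 'moment': array([ 0.044, -0.053,  0.018]), 'gripper_force': np.float64(0.0), 'finger_gap': np.float64(0.087)}
top {'K': [[419.864, 0.0, 322.062], [0.0, 419.864, 198.989], [0.0, 0.0, 1.0]], 'position': [0.556, 0.013, 0.939], 'rotation': [0.072, -0.101, -1.55]}
scene {'K': [[494.007, 0.0, 323.386], [0.0, 494.007, 199.369], [0.0, 0.0, 1.0]], 'position': [1.073, 0.351, 0.799], 'rotation': [0.374, 0.766, 2.103]}
```

View pics/top1.png

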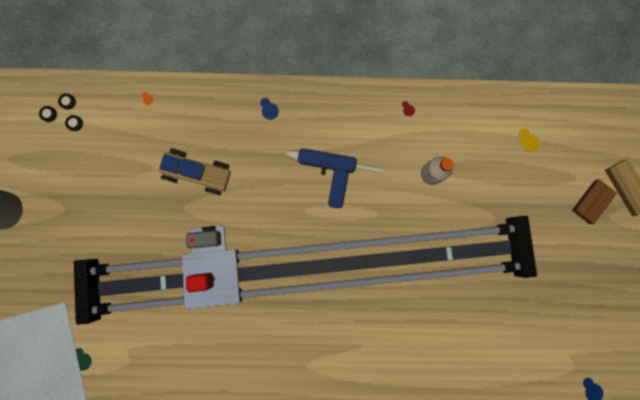

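View pics/scene1.png

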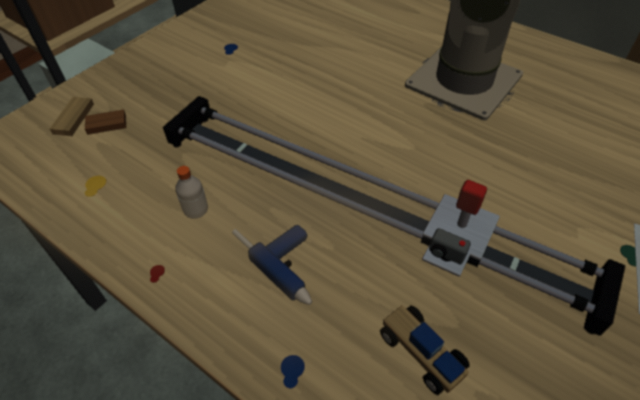

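The top view shows the slider running left to right, with marks near (163,283) and (449,253) and the red grip at (199,283). The camera is on the world +x side, so slider y is about world +y. The scene view has marks at about (241,148) and (515,263), and the grip at (472,197).

```bash
cat >> h.py <<'E'
from scipy.spatial.transform import Rotation as R
def ray(m,uv):
    K=np.array(m['K']); d=np.linalg.inv(K)@[uv[0],uv[1],1]; d=R.from_rotvec(m['rotation']).as_matrix()@(d*[1,-1,-1])
    return np.array(m['position']),d/np.linalg.norm(d)
def onz(m,uv,z):
    p,d=ray(m,uv); return p+d*(z-p[2])/d[2]
def tri(obs):
    A=0;b=0
    for m,uv in obs:
        p,d=ray(m,uv);P=np.eye(3)-np.outer(d,d);A=A+P;b=b+P@p
    x=np.linalg.solve(A,b); return x,[np.linalg.norm(np.cross(x-p,d)) for p,d in (ray(*o) for o in obs)]
def blob(mask,roi=None,n=1):
    mk=mask.astype(np.uint8)
    if roi: z=np.zeros_like(mk);a,b,c,d=roi;z[b:d,a:c]=1;mk=mk*z
    k,l,st,c=cv2.connectedComponentsWithStats(mk); i=1+np.argmax(st[1:,4]); return c[i],st[i]
def red(im):
    h=cv2.cvtColor(im,cv2.COLOR_RGB2HSV); return ((h[...,0]<8)|(h[...,0]>172))&(h[...,1]>150)&(h[...,2]>70)
E
python3 - <<'E'
from h import *
a=cv2.imread('pics/top1.png')[:,:,::-1].copy(); b=cv2.imread('pics/scene1.png')[:,:,::-1].copy()
mt=imaging.camera_model('top');ms=imaging.camera_model('scene')
wh=lambda im:im.min(2)>125
M=[]
for rt,rs in [((155,272,172,294),(505,252,525,276)),((440,244,458,262),(230,140,252,156))]:
    u,s1=blob(wh(a),rt);v,s2=blob(wh(b),rs);p,e=tri([(mt,u),(ms,v)]);print(u,s1,v,s2,p,e,onz(mt,u,.021),onz(ms,v,.021));M.append(p)
u,s1=blob(red(a),(150,250,260,320));v,s2=blob(red(b),(440,170,500,225));g,e=tri([(mt,u),(ms,v)]);print(u,s1,v,s2,g,e)
d=(M[0]-M[1])[:2];L=np.linalg.norm(d);c=(M[0]+M[1])/2;d/=L;print('len',L,'mid',c,'dir',d,np.degrees(np.arctan2(d[1],d[0])))
q=g[:2]-c[:2];print('grip y',q@d,'x off',q@[d[1],-d[0]])
for n in 'top',:
    pass
print(R.from_rotvec(status.observe()['ee_rot']).as_matrix().round(3))
E
```

```text
Traceback (most recent call last):
  File "h.py", line 21, in blob
    k,l,st,c=cv2.connectedComponentsWithStats(mk); i=1+np.argmax(st[1:,4]); return c[i],st[i]
                                                       ~~~~~~~~~^^^^^^^^^^
ValueError: attempt to get argmax of an empty sequence
```

```bash
cat > m1.py <<'E'
from h import *
a=cv2.imread('pics/top1.png')[:,:,::-1].copy(); b=cv2.imread('pics/scene1.png')[:,:,::-1].copy()
mt=imaging.camera_model('top');ms=imaging.camera_model('scene')
def wh(im,r):
    k=im.min(2).astype(float);x,y,X,Y=r;mx=k[y:Y,x:X].max();return k>.7*mx
M=[]
for rt,rs in [((157,275,169,291),(507,255,523,272)),((443,246,455,261),(233,142,249,154))]:
    u,s1=blob(wh(a,rt),rt);v,s2=blob(wh(b,rs),rs);p,e=tri([(mt,u),(ms,v)]);print(u.round(1),s1,v.round(1),s2,p.round(4),np.round(e,4),onz(mt,u,.021).round(4),onz(ms,v,.021).round(4));M.append(p)
u,s1=blob(red(a),(150,250,260,320));v,s2=blob(red(b),(440,170,500,225));g,e=tri([(mt,u),(ms,v)]);print(u,s1,v,s2,g,e)
d=(M[0]-M[1])[:2];L=np.linalg.norm(d);c=(M[0]+M[1])/2;d/=L;print('len',L,'mid',c,'dir',d,np.degrees(np.arctan2(d[1],d[0])))
q=g[:2]-c[:2];print('grip y',q@d,'x off',q@[d[1],-d[0]])
print(R.from_rotvec(status.observe()['ee_rot']).as_matrix().round(3))
E
python3 m1.py
```

```text
[162.8 282.7] [161 276   5  14  62] [514.5 263.2] [511 257   8  14  70] [0.4717 0.3337 0.0214] [0.0004 0.0004] [0.4715 0.3342 0.021 ] [0.4717 0.3334 0.021 ]
[448.9 253.1] [447 247   5  13  55] [240.1 148.2] [233 143  14  11  57] [ 0.5456 -0.2843  0.0162] [0.0013 0.0013] [ 0.5449 -0.2817  0.021 ] [ 0.5494 -0.2818  0.021 ]
[196.66871166 282.65030675] [186 274  22  18 326] [474.35687732 188.26765799] [462 180  25  18 269] [0.48591093 0.22264695 0.16881536] [np.float64(0.0005885278952499572), np.float64(0.0005885278952498272)]
len 0.6224517120330861 mid [0.50865905 0.02468848 0.01879891] dir [-0.11870454  0.99292962] 96.81734381638935
grip y 0.1992591349282336 x off 0.0009112849374193557
[[ 0.955  0.297 -0.   ]
 [ 0.297 -0.955  0.001]
 [-0.    -0.001 -1.   ]]
```

>>> {"fn": "carry_out", "kwargs": {
  "fingers": [1, 1, 1, 1, 1, 1, 1, 1, 1, 1, 1, 1],
  "slide": [
    [0.025, 0.032, 0],
    [0.025, 0.032, 0],
    [0.025, 0.032, 0],
    [0.025, 0.032, 0],
    [0.025, 0.032, 0],
    [0.025, 0.032, 0],
    [0.025, 0.032, 0],
    [0.025, 0.032, 0],
    [0.025, 0.032, 0],
    [0.025, 0.032, 0],
    [0.025, 0.032, 0],
    [0.025, 0.032, 0]
  ],
  "spin": [6.6, 6.6, 6.6, 6.6, 6.6, 6.6, 6.6, 6.6, 6.6, 6.6, 6.6, 6.6]
}}

```text
time: 1.1
eef_pos: [0.4865, -0.211, 0.2412]
ee_rot: [2.086, 2.349, -0.0]
force: [1.3, -0.3, -0.2]
finger_gap: 0.087
gripper_force: 0.0
```

>>> {"fn": "carry_out", "kwargs": {
  "fingers": [1, 1, 1, 1, 1, 1, 1, 1, 1, 1, 1, 1],
  "slide": [
    [0, 0.036, 0],
    [0, 0.036, 0],
    [0, 0.036, 0],
    [0, 0.036, 0],
    [0, 0.036, 0],
    [0, 0.036, 0],
    [0, 0.036, 0],
    [0, 0.036, 0],
    [0, 0.036, 0],
    [0, 0.036, 0],
    [0, 0.036, 0],
    [0, 0.036, 0]
  ],
  "spin": [0, 0, 0, 0, 0, 0, 0, 0, 0, 0, 0, 0]
}}

```text
time: 2.1
eef_pos: [0.4854, 0.2207, 0.2412]
ee_rot: [2.093, 2.343, -0.0]
force: [0.6, -0.2, -0.2]
finger_gap: 0.0871
gripper_force: 0.0
```

Run:
```python
from h import *
im,m=shot('wrist','w1.png');s=status.observe();print(s['eef_pos'],s['ee_rot'],s['time'])
print({k:np.round(v,3).tolist() for k,v in m.items()})
c,st=blob(red(im));print(c,st,onz(m,c,.172))
```

```text
[0.48348797 0.22836152 0.241444  ] [-2.0823287  -2.34899681 -0.00454293] 2.15
{'K': [[359.368, 0.0, 321.151], [0.0, 359.368, 199.242], [0.0, 0.0, 1.0]], 'position': [0.479, 0.288, 0.384], 'rotation': [-0.253, -0.015, 0.112]}
[320.34107709 205.00598381] [ 298  172   46   68 2841] [0.48473381 0.22995252 0.172     ]
```

View pics/w1.png

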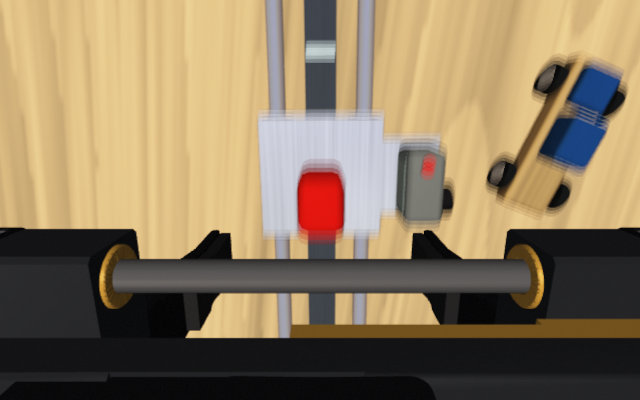

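The wrist view, blurred because the arm was still settling, shows the grip top at about (320,205), the plate's +y edge at row 115 and the +y mark at (320,50). I'll take a still frame next.

Run:
```python
from h import *
im,m=shot('wrist','w2.png');s=status.observe();print(s['eef_pos'],s['ee_rot'],s['time'])
c,st=blob(red(im));print(c,st,onz(m,c,.172))
h=cv2.cvtColor(im,cv2.COLOR_RGB2HSV)
for r in range(150,250,4): print(r,im[r,320],h[r,320],end=' ')
k=im.min(2).astype(float);roi=(300,30,340,75);u,st2=blob(k>.7*k[30:75,305:335].max(),roi);print(u,st2,onz(m,u,.021))
t=cv2.imread('pics/top1.png')
```

```text
[0.48375463 0.22564582 0.24125481] [-2.08049909 -2.35029181 -0.00291742] 2.2
[320.74273725 220.12685604] [ 298  183   46   73 3098] [0.4841091  0.22818406 0.172     ]
150 [202 206 218] [113  19 218] 154 [203 205 218] [116  18 218] 158 [201 204 216] [114  18 216] 162 [203 205 217] [116  16 217] 166 [201 205 216] [112  18 216] 170 [201 204 216] [114  18 216] 174 [202 205 216] [114  17 216] 178 [203 206 216] [113  15 216] 182 [185 181 191] [132  13 191] 186 [125  12   9] [  1 237 125] 190 [128  12   7] [  1 241 128] 194 [132  13  10] [  1 236 132] 198 [169  16  11] [  1 238 169] 202 [222  20  14] [  1 239 222] 206 [228  23  17] [  1 236 228] 210 [229  22  14] [  1 239 229] 214 [229  20  13] [  1 241 229] 218 [229  22  16] [  1 237 229] 222 [229  19  13] [  1 241 229] 226 [230  23  16] [  1 237 230] 230 [229  22  15] [  1 238 229] 234 [229  22  15] [  1 238 229] 238 [228  22  13] [  1 240 228] 242 [228  23  16] [  1 237 228] 246 [227  22  16] [  1 237 227] [320.7005814   66.51744186] [306  61  30  12 344] [0.47136276 0.33322645 0.021     ]
```

Run:
```python
from h import *
def face(im,roi=None):
    return blob(red(im)&(im[...,0]>.85*im[...,0][red(im)].max()),roi)
im=cv2.imread('pics/w2.png')[:,:,::-1].copy();m=imaging.camera_model('wrist')
t=cv2.imread('pics/top1.png')[:,:,::-1].copy();mt=imaging.camera_model('top')
c,s=face(im);print(c,s,onz(m,c,.172))
u,s=face(t,(150,250,260,320));print(u,s,onz(mt,u,.172));p,e=tri([(m,c),(mt,u)]);print(p,e)
c0=np.array([.5087,.0247]);d=np.array([-.1187,.9929])
q=p[:2]-c0;print(q@d,q@[d[1],-d[0]])
```

```text
[320.00724638 226.1589372 ] [ 300  200   41   53 2070] [0.4843265  0.22151278 0.172     ]
[195.36796537 283.22510823] [186 277  19  14 231] [0.48544573 0.2235056  0.172     ]
[0.48496081 0.22259879 0.17475512] [np.float64(0.0007546214265561302), np.float64(0.0007546214265562825)]
0.19931154909137105 -8.005053497696715e-05
```

>>> {"fn": "carry_out", "kwargs": {
  "fingers": [1, 1, 1, 1, 1, 1, 1, 1],
  "slide": [
    [0, 0, -0.013],
    [0, 0, -0.013],
    [0, 0, -0.013],
    [0, 0, -0.013],
    [0, 0, -0.013],
    [0, 0, -0.013],
    [0, 0, -0.012],
    [0, 0, 0]
  ],
  "spin": [0, 0, 0, 0, 0, 0, 0, 0]
}}

```text
time: 2.87
eef_pos: [0.4847, 0.2183, 0.1484]
ee_rot: [-2.091, -2.342, 0.005]
force: [-0.1, 0.1, -0.0]
finger_gap: 0.0872
gripper_force: 0.0
```

Run:
```python
from h import *
im,m=shot('wrist','w3.png');s=status.observe();print(s['eef_pos'],s['ee_rot'],s['time'],s['force'])
c,st=blob(red(im));print(c,st)
for r in range(150,275,5): print(r,im[r,320],end=' ')
```

```text
[0.48515074 0.21879859 0.14989387] [-2.09128051 -2.34279042  0.00289824] 2.9167 [-0.10876842  0.3730452  -0.11549082]
[321.16423638 232.25121514] [ 282  202   79   57 3909]
150 [205 209 220] 155 [205 208 220] 160 [205 208 219] 165 [205 208 220] 170 [205 209 220] 175 [205 208 219] 180 [205 208 219] 185 [206 209 220] 190 [206 209 219] 195 [191 192 202] 200 [103  87  86] 205 [126  12   8] 210 [129  12   9] 215 [131  13   9] 220 [133  12   9] 225 [136  14  12] 230 [138  12   9] 235 [189  18  13] 240 [225  20  13] 245 [228  22  13] 250 [231  21  13] 255 [231  23  15] 260 [48 46 46] 265 [74 71 69] 270 [87 85 83]
```

View pics/w3.png

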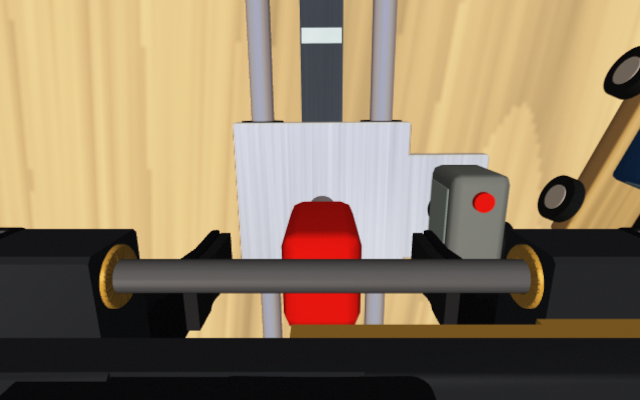

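The wrist view at grip height shows the grip between the fingers, centred at column 321. Its top front edge is at row 235, and the plate's +y edge is at row 123.

>>> {"fn": "carry_out", "kwargs": {
  "fingers": [1, 0, 0, 0, 0, 0, 0, 0],
  "slide": [
    [0, 0.003, 0],
    [0, 0, 0],
    [0, 0, 0],
    [0, 0, 0],
    [0, 0, 0],
    [0, 0, 0],
    [0, 0, 0],
    [0, 0, 0]
  ],
  "spin": [0, 0, 0, 0, 0, 0, 0, 0]
}}

```text
time: 3.58
eef_pos: [0.4859, 0.2222, 0.1514]
ee_rot: [2.092, 2.343, 0.0]
force: [0.4, 0.3, 0.5]
finger_gap: 0.0485
gripper_force: 0.0
```

```bash
cat >> h.py <<'E'
c0=np.array([.5087,.0247]);d=np.array([-.1187,.9929]);n=np.array([.9929,.1187])
def sf(p): q=np.asarray(p)[:2]-c0; return np.array([q@n,q@d])
def edges(im):
    # rows: grip front-top edge (dark->bright red), plate +y edge (wood/rod -> plate) 
    r=im[195:258,300:340,0].astype(float).mean(1); g=im[195:258,300:340,1].astype(float).mean(1)
    a=195+np.interp(182,r[15:],np.arange(15,63)) if False else None
    k=[i for i in range(2,62) if g[i]<40 and r[i-1]<182<=r[i]]
    e=195+k[0]-1+(182-r[k[0]-1])/(r[k[0]]-r[k[0]-1]) if k else np.nan
    b=im[60:200,308:334,2].astype(float).mean(1); j=[i for i in range(1,140) if b[i-1]<140<=b[i] and b[i:i+15].min()>140]
    f=60+j[-1]-1+(140-b[j[-1]-1])/(b[j[-1]]-b[j[-1]-1]) if j else np.nan
    return e,f
def meas(f=None):
    s=status.observe(); im,m=shot('wrist',f)
    e,p=edges(im); t=sf(s['eef_pos'])
    print('t',round(float(s['time']),3),'tcp',t.round(4),'z',round(float(s['eef_pos'][2]),4),'F',np.round(s['force'],1),'gap',round(float(s['finger_gap']),4),
     'rows',np.round([e,p],1),'y_grip',round(sf(onz(m,(321,e),.172))[1]-.020,4),'y_plate',round(sf(onz(m,(321,p),.068))[1]-.055,4))
    return im,m
E
python3 -c "
from h import *
meas('w4.png')"
```

```text
t 3.583 tcp [0.0008 0.1988] z 0.1514 F [0.4 0.3 0.5] gap 0.0485 rows [239.2 127.6] y_grip 0.2 y_plate 0.1989
```

>>> {"fn": "carry_out", "kwargs": {
  "fingers": [0, 0, 0, 0, 0, 0],
  "slide": [
    [0, 0, 0],
    [0, 0, 0],
    [0, 0, 0],
    [0, 0, 0],
    [0, 0, 0],
    [0, 0, 0]
  ],
  "spin": [0, 0, 0, 0, 0, 0]
}}

```text
time: 4.13
eef_pos: [0.4844, 0.2225, 0.1512]
ee_rot: [-2.09, -2.344, 0.003]
force: [-7.6, -0.7, 4.8]
finger_gap: 0.0301
gripper_force: 30.0
```

```bash
python3 -c "
from h import *
meas('w5.png');print(status.observe()['gripper_force'])"
```

```text
t 4.133 tcp [-0.0006  0.1993] z 0.1512 F [-7.6 -0.7  4.8] gap 0.0301 rows [238.9 127.6] y_grip 0.2007 y_plate 0.1994
29.962105471640825
```

>>> {"fn": "carry_out", "kwargs": {
  "fingers": [0, 0, 0, 0, 0, 0, 0, 0, 0, 0, 0, 0],
  "slide": [
    [-0.001, 0.004, 0],
    [-0.001, 0.008, 0],
    [-0.0014, 0.012, 0],
    [-0.0014, 0.012, 0],
    [-0.0014, 0.012, 0],
    [-0.0014, 0.012, 0],
    [-0.0014, 0.012, 0],
    [-0.0014, 0.012, 0],
    [-0.0014, 0.012, 0],
    [-0.001, 0.009, 0],
    [-0.0007, 0.006, 0],
    [-0.0004, 0.003, 0]
  ],
  "spin": [0, 0, 0, 0, 0, 0, 0, 0, 0, 0, 0, 0]
}}

```text
time: 5.18
eef_pos: [0.4707, 0.3377, 0.1512]
ee_rot: [-2.089, -2.344, 0.001]
force: [-6.7, -1.1, 5.5]
finger_gap: 0.0302
gripper_force: 30.0
```

```bash
python3 -c "
from h import *
meas('w6.png');print(status.observe()['gripper_force'],status.observe()['eef_pos'])"
```

```text
t 5.183 tcp [-0.0006  0.3153] z 0.1512 F [-6.7 -1.1  5.5] gap 0.0302 rows [238.8 127.7] y_grip 0.3167 y_plate 0.3154
29.961843732744455 [0.47064874 0.33790328 0.15122402]
```

>>> {"fn": "carry_out", "kwargs": {
  "fingers": [0, 0, 0, 0, 0.65, 0.65, 0.65, 0.65, 0.65, 0.65, 0.65, 0.65],
  "slide": [
    [0.0005, -0.004, 0],
    [0.001, -0.0085, 0],
    [0.0015, -0.0126, 0],
    [0.0015, -0.0126, 0],
    [0.0015, -0.0126, 0],
    [0.0015, -0.0126, 0],
    [0.0015, -0.0125, 0],
    [0.0015, -0.0123, 0],
    [0.0015, -0.0122, 0],
    [0.0015, -0.0121, 0],
    [0.0015, -0.012, 0],
    [0.0015, -0.0119, 0]
  ],
  "spin": [0, 0, 0, 0, 0, 0, 0, 0, 0, 0, 0, 0]
}}

```text
time: 6.23
eef_pos: [0.4892, 0.199, 0.1514]
ee_rot: [2.093, 2.342, 0.001]
force: [0.0, 0.2, 1.1]
finger_gap: 0.0562
gripper_force: 0.0
```

```bash
python3 -c "
from h import *
meas('w7.png');print(status.observe()['gripper_force'],status.observe()['eef_pos'])"
```

```text
t 6.233 tcp [0.0014 0.1754] z 0.1514 F [0.  0.2 1.1] gap 0.0562 rows [245.2 131.4] y_grip 0.1743 y_plate 0.1732
0.0 [0.4898855  0.19647889 0.15113403]
```

>>> {"fn": "carry_out", "kwargs": {
  "fingers": [0.65, 0.65, 0.65, 0.65, 0.65, 0.65, 0.65, 0.65, 0.65, 0.65, 0.65, 0.65],
  "slide": [
    [0.0015, -0.0175, 0],
    [0.0012, -0.0114, 0],
    [0.0012, -0.0113, 0],
    [0.0012, -0.0112, 0],
    [0.0012, -0.0111, 0],
    [0.0012, -0.011, 0],
    [0.0012, -0.0109, 0],
    [0.0012, -0.0108, 0],
    [0.0012, -0.0107, 0],
    [0.0012, -0.0106, 0],
    [0.0012, -0.0105, 0],
    [0.0012, -0.0104, 0]
  ],
  "spin": [0, 0, 0, 0, 0, 0, 0, 0, 0, 0, 0, 0]
}}

```text
time: 7.28
eef_pos: [0.5032, 0.0619, 0.1513]
ee_rot: [2.092, 2.343, 0.0]
force: [-0.5, -0.2, 0.3]
finger_gap: 0.0563
gripper_force: 0.0
```

```bash
python3 -c "
from h import *
meas('w8.png');print(status.observe()['gripper_force'],status.observe()['eef_pos'])"
```

```text
t 7.283 tcp [-0.001   0.0375] z 0.1513 F [-0.5 -0.2  0.3] gap 0.0563 rows [  nan 146.2] y_grip nan y_plate 0.0262
0.0 [0.50353786 0.05952886 0.15113455]
```

>>> {"fn": "carry_out", "kwargs": {
  "fingers": [0.65, 0.65, 0.65, 0.65, 0.65, 0.65, 0.65, 0.65, 0.65, 0.65, 0.65, 0.65],
  "slide": [
    [0.0023, -0.02, 0],
    [0.0023, -0.019, 0],
    [0.0013, -0.0109, 0],
    [0.0013, -0.0108, 0],
    [0.0013, -0.0107, 0],
    [0.0013, -0.0106, 0],
    [0.0013, -0.0105, 0],
    [0.0013, -0.0104, 0],
    [0.0012, -0.0103, 0],
    [0.0012, -0.0102, 0],
    [0.0012, -0.0101, 0],
    [0.0012, -0.01, 0]
  ],
  "spin": [0, 0, 0, 0, 0, 0, 0, 0, 0, 0, 0, 0]
}}

```text
time: 8.33
eef_pos: [0.5204, -0.0815, 0.1513]
ee_rot: [2.092, 2.344, 0.0]
force: [-0.2, 0.4, -0.1]
finger_gap: 0.0566
gripper_force: 0.0
```

```bash
python3 -c "
from h import *
meas('w9.png');print(status.observe()['gripper_force'],status.observe()['eef_pos'])"
```

```text
t 8.333 tcp [-0.001  -0.1069] z 0.1513 F [-0.2  0.4 -0.1] gap 0.0566 rows [233.8 124.2] y_grip -0.1036 y_plate -0.1047
0.0 [ 0.52046952 -0.08394091  0.15114489]
```

>>> {"fn": "carry_out", "kwargs": {
  "fingers": [0.65, 0.65, 0.65, 0.65, 0.65, 0.65, 0.6, 0.6, 0.55, 0.55, 0.55, 0.55],
  "slide": [
    [0.0018, -0.0116, 0],
    [0.0014, -0.0096, 0],
    [0.0012, -0.0095, 0],
    [0.0011, -0.0094, 0],
    [0.0011, -0.0094, 0],
    [0.0011, -0.0093, 0],
    [0.0011, -0.0092, 0],
    [0.0011, -0.0092, 0],
    [0.0011, -0.0091, 0],
    [0.0011, -0.009, 0],
    [0.0011, -0.0089, 0],
    [0.001, -0.0088, 0]
  ],
  "spin": [0, 0, 0, 0, 0, 0, 0, 0, 0, 0, 0, 0]
}}

```text
time: 9.38
eef_pos: [0.5346, -0.1945, 0.1512]
ee_rot: [2.092, 2.344, 0.0]
force: [0.0, 0.3, -0.2]
finger_gap: 0.0484
gripper_force: 0.0
```

```bash
python3 -c "
from h import *
meas('w10.png');print(status.observe()['gripper_force'],status.observe()['eef_pos'])"
```

```text
t 9.383 tcp [-0.0003 -0.2207] z 0.1512 F [ 0.   0.3 -0.2] gap 0.0484 rows [238.3 127.2] y_grip -0.2191 y_plate -0.2203
0.0 [ 0.53444235 -0.1965804   0.15115122]
```

>>> {"fn": "carry_out", "kwargs": {
  "fingers": [0.55, 0.55, 0.55, 0, 0, 0, 0, 0, 0, 0, 0, 0],
  "slide": [
    [0.0012, -0.0115, 0],
    [0.001, -0.0086, 0],
    [0.001, -0.0086, 0],
    [0.001, -0.0084, 0],
    [0.001, -0.0083, 0],
    [0.001, -0.0082, 0],
    [0.001, -0.0081, 0],
    [0.001, -0.008, 0],
    [0.0006, -0.005, 0],
    [0.0003, -0.003, 0],
    [0, 0, 0],
    [0, 0, 0]
  ],
  "spin": [0, 0, 0, 0, 0, 0, 0, 0, 0, 0, 0, 0]
}}

```text
time: 10.43
eef_pos: [0.5432, -0.2712, 0.1512]
ee_rot: [-2.092, -2.343, 0.001]
force: [-6.2, 0.4, 3.5]
finger_gap: 0.0296
gripper_force: 30.0
```

```bash
python3 -c "
from h import *
meas('w11.png');print(status.observe()['gripper_force'],status.observe()['eef_pos'])"
```

```text
t 10.433 tcp [-0.0009 -0.2978] z 0.1512 F [-6.2  0.4  3.5] gap 0.0296 rows [240.1 128.6] y_grip -0.297 y_plate -0.2983
29.989668955095112 [ 0.54311823 -0.27089798  0.15120577]
```

>>> {"fn": "carry_out", "kwargs": {
  "fingers": [0, 0, 0, 0, 0, 0, 0, 0, 0, 0],
  "slide": [
    [0.0002, -0.003, 0],
    [0.0002, -0.003, 0],
    [0.0002, -0.003, 0],
    [0.0002, -0.002, 0],
    [0, 0, 0],
    [0, 0, 0],
    [0, 0, 0],
    [0, 0, 0],
    [0, 0, 0],
    [0, 0, 0]
  ],
  "spin": [0, 0, 0, 0, 0, 0, 0, 0, 0, 0]
}}

```text
time: 11.32
eef_pos: [0.5444, -0.2821, 0.1512]
ee_rot: [-2.092, -2.344, -0.0]
force: [-1.5, 0.4, 1.7]
finger_gap: 0.0296
gripper_force: 30.0
```

```bash
python3 -c "
from h import *
meas('w12.png')"
```

```text
t 11.317 tcp [-0.0009 -0.3088] z 0.1512 F [-1.5  0.4  1.7] gap 0.0296 rows [240.1 128.6] y_grip -0.308 y_plate -0.3093
```

Parked at about -0.309. Next I open the fingers, then rise straight up.

>>> {"fn": "carry_out", "kwargs": {
  "fingers": [1, 1, 1, 1, 1, 1, 1, 1, 1, 1, 1, 1],
  "slide": [
    [0, 0, 0],
    [0, 0, 0],
    [0, 0, 0],
    [0, 0, 0],
    [0, 0, 0],
    [0, 0, 0],
    [0, 0, 0],
    [0, 0, 0],
    [0, 0, 0],
    [0, 0, 0],
    [0, 0, 0],
    [0, 0, 0]
  ],
  "spin": [0, 0, 0, 0, 0, 0, 0, 0, 0, 0, 0, 0]
}}

```text
time: 12.37
eef_pos: [0.5444, -0.2822, 0.1513]
ee_rot: [2.092, 2.344, 0.0]
force: [-0.2, 0.8, 0.2]
finger_gap: 0.0866
gripper_force: 0.0
```

```bash
python3 -c "
from h import *
meas('w13.png');meas('w14.png')"
```

```text
t 12.367 tcp [-0.001 -0.309] z 0.1513 F [-0.2  0.8  0.2] gap 0.0866 rows [242.7 129.3] y_grip -0.3092 y_plate -0.3099
t 12.417 tcp [-0.001  -0.3091] z 0.1513 F [-0.2 -0.1 -0.7] gap 0.0868 rows [242.7 129.3] y_grip -0.3092 y_plate -0.3099
```

>>> {"fn": "carry_out", "kwargs": {
  "fingers": [1, 1, 1, 1, 1, 1, 1, 1, 1, 1],
  "slide": [
    [0, 0, 0.01],
    [0, 0, 0.015],
    [0, 0, 0.015],
    [0, 0, 0.015],
    [0, 0, 0.015],
    [0, 0, 0.015],
    [0, 0, 0.01],
    [0, 0, 0],
    [0, 0, 0],
    [0, 0, 0]
  ],
  "spin": [0, 0, 0, 0, 0, 0, 0, 0, 0, 0]
}}

```text
time: 13.3
eef_pos: [0.5441, -0.2822, 0.2454]
ee_rot: [-2.091, -2.343, 0.0]
force: [-0.9, 0.0, -0.2]
finger_gap: 0.0871
gripper_force: 0.0
```

Run:
```python
from h import *
im,m=shot('wrist','w15.png');mt=imaging.camera_model('top')
c,s=blob(red(im)&(im[...,0]>.85*im[...,0][red(im)].max()));print('grip',sf(onz(m,c,.172)),c,s)
import time
im2,m2=shot('wrist');c,s=blob(red(im2)&(im2[...,0]>.85*im2[...,0][red(im2)].max()));print('grip',sf(onz(m2,c,.172)))
shot('scene','scene2.png')
```

```text
grip [-0.00050729 -0.30764323] [321.22842155 215.57558417] [ 302  189   40   54 2097]
grip [-0.00055158 -0.30772243]
```

View pics/scene2.png

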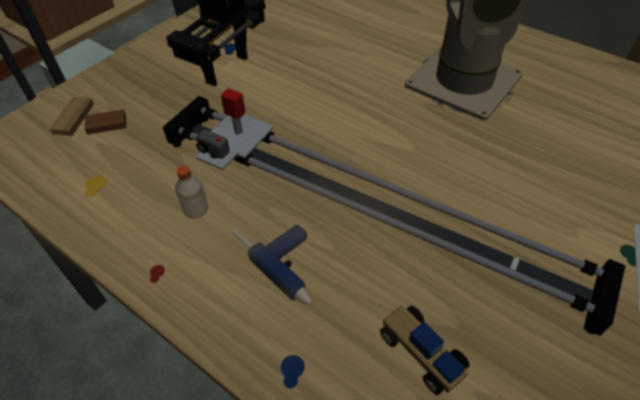

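The scene view shows the carriage parked over the far mark (about 240,148), clear of the end block. The gripper is above it, and the bottle, gun and car are unmoved.

```bash
python3 -c "
from h import *
print(manip.sign_off())"
```

```text
the job is handed in; nothing more can be done
None
```

The job is handed in: after roughly 4.3 s of free glide with no force seen at the fingers, I caught the carriage, parked it at about y = -0.309 m (mark at -0.31) and let go; the car, bottle and gun look unmoved, and the judge's verdict was not shown.

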